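Scoop the last bead out of the leaning jar and weigh it

ROBOT

A 7-joint arm with a two-finger parallel gripper is mounted at the origin on the work surface. World frame = base frame: x ahead of the robot, y to its left, z up, the work surface at z = 0. Lengths are in m, angles in degrees, forces in N, time in s.
With the tool pointing down it reaches from about 0.4 to 0.85 m from the base axis. Payload 4.5 kg.
Tool frame: the origin (TCP) lies midway between the tips of the shut fingers; the grasp point (between the pads) lies behind it (robot.grip_point_offset is the z of the grasp point in the tool frame, in m); z points along the fingers, y is the line along which they close (so a half turn about z gives the same grasp; the last joint's range is limited). The gripper opens to 88 mm and grips with 3 to 60 N. Pads are 18 mm wide; open, the fingers measure 123 mm over their backs; the gripper's body (75 mm by 187 mm) begins 45 mm behind the grasp point.
Start: joints at [74.874, 39.483, -11.15, 89.685, 9.013, 51.709, -12.324], TCP at [0.183, -0.598, 0.239] pointing down, gripper open.
Joint ranges: [-172.22, 172.22], [-26.19, 119.32], [-84.43, 86.54], [7.71, 146.69], [-57.33, 237.33], [2.42, 119.75], [-152.13, 152.13]. Speed limits (degrees/s): [147.25, 147.25, 180, 180, 180, 180, 180].

INTERFACE

Orientations are given as [roll, pitch, yaw] about the fixed x, y, z axes, in that order (R = Rz(yaw) Ry(pitch) Rx(roll)).
In Python, from rig import robot, kin, vision, nets gives the robot as it stands. The module is installed in compiled form; this text tells all that it offers. Calls block until the motion is done:
- robot.move_pose(position, orientation): joint-space move of the TCP to a pose.
- robot.line_to(position, velocity=0.15, orientation=None, contact_N=None): straight line of the TCP; orientation=None keeps the orientation; velocity is the mean speed in m/s. With contact_N (N) it stops when the force on the tool has changed by that much, and returns True; else False.
- robot.move_j(angles): joint-space move.
- robot.grip(opening, effort=None): finger opening in m; effort is the grip in N (None keeps the last); returns when the fingers have stopped.
- robot.wait(seconds).
- kin.ik(position, orientation): joint angles nearest the present ones, or None.
- vision.capture(name): name is "side" or "top"; returns (picture, depth): 384x512x3 uint8, red, green, blue; 384x512 float32, m along the optical axis (not along the pixel's ray), 0 where there is no reading.
- vision.calibration(name): a dict with "K" (3x3 intrinsics, pixels), "xyz" and "orientation" of the camera in the world. Camera axes: x right, y down, z forward; pixel columns grow to the right and rows downward; lengths in m; the calibration is good to about 2 mm. A picture is of the moment at which its call begins. calibration takes no time and is no camera call.
A pose or a line that the arm cannot do raises robot.MotionError and nothing moves.
- robot.close_job(): hands the job in; it is judged then, once.
Trained networks look in the newest picture that a camera, given by its name, has taken for a name from the list of things; names that differ only in an ending like _2 or _b are one class to them, and where a whole thing is asked for, a point or a joint stands for the part that bears it (a point fixed in the world has none). Each returns a list of dicts, best first, with "p" (0 to 1); they miss things now and then, are a little off and sometimes report something else, mostly with a low value. They report only what shows in the picture. A call takes as long as a camera call.
- nets.search_frame(query, camera): "rect" ([left, top, right, bottom] in pixels, round what is visible of it).
- nets.tip_of(query, camera): "position" ([column, row] in pixels: a listed point, or the origin of a listed thing).
Readings, each from a call of its own:
- robot.read_t(): time.
- robot.read_joint_positions(): joint angles.
- robot.read_joint_velocities(): joint speeds.
- robot.read_tau(): joint torques, N m.
- robot.read_position(): TCP position.
- robot.read_eef_rot(): TCP orientation.
- robot.read_contact_force(): force on the tool from outside, world axes, zero at the start.
- robot.read_moment(): the same for the moment, N m.
- robot.read_width(): finger opening in m.
- robot.read_gripper_force(): force on a finger pad.
Only numpy, scipy, OpenCV 4.12 (cv2) and the standard library are available. Lean on these libraries where they do the work, as an engineer would, in place of code of your own. Each camera call takes 0.05 s, during which the arm holds its last target. There are 200 camera calls.

TASK

Take the bead scoop, dip it nose-down into the open leaning glass jar, get the bead into it and right it so the bead stays in as you draw it out. Then stand the scoop gently and upright in the middle of the scale's round pan, with the bead still in it, and let go. Do not touch the bead with the fingers.

Things in the scene. Friction and masses are not known exactly. Their poses are not given: they have to be found in the camera images.
- scoop: Steel bead scoop, 130 g, standing by itself, nose within 30 deg of world +x. Origin on its flat underside; x to the nose, z up. Open tray 52 mm wide, 2 mm sheet: flat from x -24 to 12 mm, then a 16 deg ramp up to the narrower lip. Side walls 17 mm, back wall 20 mm tall at x -16. A 7 mm stem rises from (-18.5, 0, 10) to (-44, 0, 107) mm, then carries the grip. The bead belongs between the walls.
- scoop_grip (a point): Centre of the scoop's flat wooden grip, at (-44, 0, 131) mm in the scoop's frame. The grip stands straight up along z when the scoop stands, 50 mm long, 12 mm thick across the scoop's y (pinch it so, from above) and 22 mm fore and aft.
- scoop_lip (a point): Middle of the scoop's thin front lip, 28 mm wide, underside, at (34.5, 0, 6.5) mm in the scoop's frame.
- jar: Open clear glass jar, fixed, leaning in a pale wooden cradle 104 x 110 mm. Origin on the bench under it, z up; the jar's axis leans 8 deg from z to the body's +x (within 30 deg of world +x). Foot of the axis at (-8, 0, 22) mm. Mouth: inner radius 49 mm, 82 to 94 mm up the axis; its centre at (5, 0, 115) mm; outer rim radius 56. Belly: inner radius 62 mm, 35 to 66 mm up the axis.
- jar_floor (a point): Centre of the jar's flat inner floor, 5 mm up the jar's axis, at (-7, 0, 27) mm in the jar's body frame. The floor, square to the axis, has radius 44 mm; from its edge the inside slopes up and outward, 60 deg to the floor, to the belly. The low side is the body's +x side.
- bead: Round dark grey polished stone bead without a hole, 26 mm in diameter, 25 g, the only one in the leaning jar; origin at its centre. It rests at the floor's low edge against the sloping side, about (31, 0, 35) mm in the jar's body frame, and rolls freely.
- scale: Grey bench scale, fixed, case 150 x 140 mm, 28 mm tall, with a flat round steel pan of radius 58 mm, yaw within 20 deg of world. Origin on the bench under the centre of the pan; z up. The pan's top is 36 mm above the origin and does not give.

How it is judged:
By the outcome, as a careful person would: the job done as asked, in the order asked, and still so for the second after the job is handed in, with the robot touching nothing.
It also fails if it takes over 62 s, if anything falls off the work surface, if the arm or the gripper's body presses on something with over 40 N, if the wrist force passes 120 N, or if a joint passes its speed limit or range.

## Working session

There is one attempt and no reset: what is moved stays moved. The work goes in short steps, each a Python script; the robot and the scene stay as the last script left them, time stands still between calls to the robot, and variables do not carry over. Pictures are saved under pics/ and viewed, at most 10 in all, crops included, and the job is handed in when it is done.

```bash
mkdir -p pics; cat > h.py <<'E'
import numpy as np, cv2
from scipy.spatial.transform import Rotation as R
from rig import robot, kin, vision, nets
def cam(n):
    c=vision.calibration(n); return np.array(c["K"]),np.array(c["xyz"]),R.from_euler('xyz',c["orientation"],degrees=True).as_matrix()
def ray(n,px):
    K,t,M=cam(n); return t, M@np.linalg.inv(K)@np.array([px[0],px[1],1.])
def atz(n,px,z):
    t,d=ray(n,px); return t+d*(z-t[2])/d[2]
def proj(n,p):
    K,t,M=cam(n); q=K@(M.T@(np.array(p)-t)); return q[:2]/q[2]
def cloud(n,dep):
    K,t,M=cam(n); v,u=np.mgrid[:384,:512]; P=np.stack([u,v,np.ones_like(u)],-1)@np.linalg.inv(K).T*dep[...,None]
    return P@M.T+t
def snap(n,f=None):
    im,d=vision.capture(n)
    if f: cv2.imwrite('pics/'+f,im[...,::-1])
    return im,d
E
python3 - <<'E'
from h import *
for n in("top","side"):
    im,d=snap(n,n+'0.png'); np.savez(n+'0.npz',im=im,d=d)
    c=vision.calibration(n);print(n,np.round(c["K"],1).tolist(),c["xyz"],c["orientation"])
    for q in("scoop","jar","bead","scale"):
        print(q,[(np.round(r["rect"]).tolist(),round(r["p"],2)) for r in nets.search_frame(q,n)[:2]])
    for q in("scoop","scoop_grip","scoop_lip","jar","jar_floor","bead","scale"):
        print(q,[(np.round(r["position"],1).tolist(),round(r["p"],2)) for r in nets.tip_of(q,n)[:2]])
print(robot.grip_point_offset,robot.read_t())
a=np.hstack([cv2.imread('pics/top0.png'),cv2.imread('pics/side0.png')])
cv2.imwrite('pics/both0.png',cv2.resize(a,(800,300)))
E
```

```text
top [[457.0, 0.0, 261.4], [0.0, 457.0, 194.7], [0.0, 0.0, 1.0]] [ 0.42250271 -0.01995824  0.94047578] [-169.93552669    2.50684464  -90.8772278 ]
scoop [([256.0, 216.0, 281.0, 259.0], 0.59)]
jar [([373.0, 138.0, 457.0, 215.0], 0.64)]
bead []
scale [([116.0, 168.0, 188.0, 247.0], 0.62)]
scoop [([269.2, 231.6], 0.79)]
scoop_grip [([271.3, 252.9], 0.92), ([266.1, 232.5], 0.53)]
scoop_lip [([268.3, 220.5], 0.97)]
jar [([404.8, 180.8], 0.81)]
jar_floor [([406.5, 181.3], 0.74)]
bead [([420.5, 163.3], 0.61)]
scale [([153.1, 201.6], 0.89)]
side [[459.0, 0.0, 252.8], [0.0, 459.0, 200.9], [0.0, 0.0, 1.0]] [ 0.48777503 -0.89713465  0.79830693] [-126.6849536    -0.70935667   -3.0448872 ]
scoop [([213.0, 193.0, 247.0, 243.0], 0.73)]
jar [([256.0, 271.0, 329.0, 356.0], 0.84)]
bead [([256.0, 270.0, 330.0, 354.0], 0.17)]
scale [([227.0, 161.0, 285.0, 201.0], 0.69), ([254.0, 270.0, 328.0, 352.0], 0.32)]
scoop [([238.2, 241.0], 0.77)]
scoop_grip [([221.0, 202.3], 0.76), ([288.7, 328.7], 0.17)]
scoop_lip [([248.4, 239.2], 0.59)]
jar [([219.4, 201.5], 0.67), ([291.7, 328.3], 0.66)]
jar_floor [([288.4, 315.6], 0.97)]
bead []
scale [([259.4, 182.6], 0.64), ([248.4, 238.5], 0.46)]
-0.0187 1.2
```

View pics/both0.png

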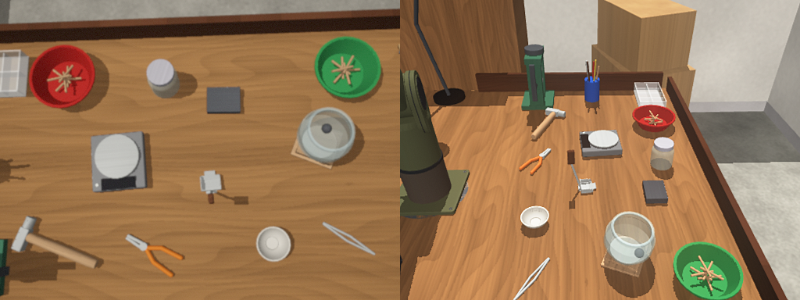

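The top picture (scaled) shows the scale at (118,158), the scoop at (212,185), and the jar at (327,135) with the bead as a dark dot at (327,128). The side picture shows the jar at (630,240) with the bead low on its right. I'll measure poses and view enlarged crops.

```bash
python3 - <<'E'
from h import *
t=np.load('top0.npz');s=np.load('side0.npz')
ct=cloud('top',t['d']);cs=cloud('side',s['d'])
def rep(n,m,P):
    Q=P[m];print(n,len(Q),Q.mean(0).round(4) if len(Q) else'',np.median(Q,0).round(4) if len(Q) else '')
    return Q
def box(C,u0,v0,u1,v1,z0,z1):
    m=np.zeros(C.shape[:2],bool);m[v0:v1,u0:u1]=1;return m&(C[...,2]>z0)&(C[...,2]<z1)
for n,C,b in(('top',ct,(110,160,195,255)),('side',cs,(220,150,290,210))):
    Q=rep('pan '+n,box(C,*b,.031,.042),C)
    (c,r)=cv2.minEnclosingCircle(Q[:,:2].astype(np.float32));print(c,r)
    Q=rep('case '+n,box(C,*b,.022,.0305),C);print(cv2.minAreaRect(Q[:,:2].astype(np.float32)))
for n,C,b in(('top',ct,(250,205,325,270)),('side',cs,(205,185,255,250))):
    Q=rep('grip '+n,box(C,*b,.1,.17),C);print(Q.min(0),Q.max(0))
    Q=rep('tray '+n,box(C,*b,.004,.03),C);print(Q.min(0),Q.max(0))
for n,C,b in(('top',ct,(360,120,470,225)),('side',cs,(245,260,340,365))):
    Q=rep('jarrim '+n,box(C,*b,.1,.15),C)
    if len(Q): print(Q.min(0),Q.max(0))
    Q=rep('jar all '+n,box(C,*b,.015,.3),C)
    Q=rep('bead?'+n,box(C,*b,.025,.06),C)
print(atz('top',[271.3,252.9],.131),atz('side',[221,202.3],.131),'lip',atz('top',[268.3,220.5],.0065),atz('side',[248.4,239.2],.0065),'org',atz('top',[269.2,231.6],0),atz('side',[238.2,241],0))
print('bead',atz('top',[420.5,163.3],.035),'jf',atz('top',[406.5,181.3],.027),atz('side',[288.4,315.6],.027),'jar',atz('top',[404.8,180.8],0),atz('side',[291.7,328.3],0))
a=cv2.resize(t['im'][120:225,365:465],None,fx=5.5,fy=5.5,interpolation=3);b=cv2.resize(s['im'][262:362,245:335],None,fx=4,fy=4,interpolation=3)
c=cv2.resize(t['im'][205:265,245:315],None,fx=3,fy=3,interpolation=3)
W=np.zeros((600,800,3),np.uint8)
a=cv2.resize(a,(420,441));W[:441,:420]=a;W[:400,430:790]=b;W[415:595,430:640]=c
cv2.imwrite('pics/crop1.png',W[...,::-1])
E
```

```text
pan top 2683 [0.5745 0.2455 0.0356] [0.5758 0.2454 0.0358]
(0.5602216124534607, 0.2448713779449463) 0.08453106135129929
case top 2068 [0.5559 0.2389 0.0277] [0.5371 0.226  0.0279]
((0.5678701400756836, 0.24521680176258087), (0.15039491653442383, 0.14100344479084015), 4.543536186218262)
pan side 785 [0.571  0.2409 0.036 ] [0.5727 0.2405 0.0363]
(0.5718736052513123, 0.23593391478061676) 0.08844586461782455
case side 540 [0.5597 0.219  0.0278] [0.5464 0.1968 0.0282]
((0.566604495048523, 0.24326768517494202), (0.1496671885251999, 0.1472562551498413), 4.355453014373779)
grip top 98 [ 4.605e-01 -2.000e-04  1.528e-01] [ 0.461  -0.0006  0.1551]
[ 0.44992468 -0.00593608  0.11168866] [0.47148573 0.00608346 0.15782689]
tray top 275 [0.513  0.001  0.0091] [0.519  0.0038 0.0062]
[ 0.4366457  -0.10603295  0.00400495] [0.56445614 0.04386697 0.02718316]
grip side 168 [ 0.4597 -0.0045  0.1344] [ 0.4597 -0.0048  0.1347]
[ 0.44887215 -0.00929066  0.100386  ] [0.4708872  0.00340002 0.15855632]
tray side 554 [0.5146 0.1015 0.0159] [0.5165 0.1702 0.0149]
[ 0.41868118 -0.02721322  0.00400724] [0.55911311 0
[... 313 characters left out ...]
990 [ 0.6071 -0.286   0.1111] [ 0.6017 -0.2886  0.1103]
[ 0.55109028 -0.34037914  0.10000705] [ 0.67193769 -0.2274727   0.12508781]
jar all side 3823 [ 0.6102 -0.286   0.0756] [ 0.6111 -0.2951  0.0797]
bead?side 1008 [ 0.6187 -0.2562  0.0422] [ 0.6212 -0.2408  0.0425]
[ 0.46242775 -0.0025407   0.131     ] [ 0.46641922 -0.00603081  0.131     ] lip [0.53480903 0.00504125 0.0065    ] [ 0.53379964 -0.0021514   0.0065    ] org [0.51255372 0.00377302 0.        ] [ 0.50731714 -0.00081216  0.        ]
bead [ 0.64054977 -0.30337044  0.035     ] jf [ 0.60599506 -0.2752905   0.027     ] [ 0.60586636 -0.27083437  0.027     ] jar [ 0.61256083 -0.27943232  0.        ] [ 0.61311139 -0.2828764   0.        ]
```

View pics/crop1.png

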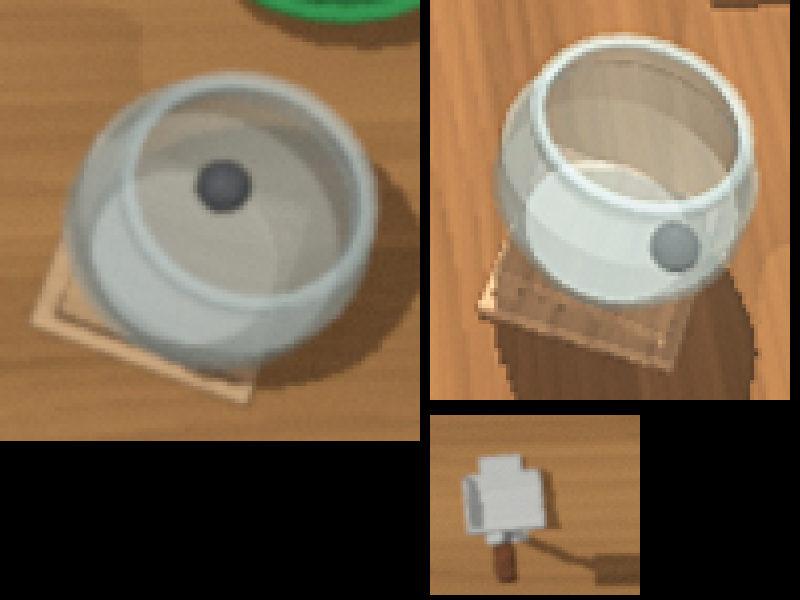

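The crops show the glass rim clearly. The bead is at about (418,164) in the full top picture and (306,324) in the side one, and the cradle's front edge gives a jar yaw of about -20°. Next I'll fit the poses and check IK.

```bash
cat > fit.py <<'E'
from h import *
from scipy.optimize import minimize, least_squares
t=np.load('top0.npz');s=np.load('side0.npz')
ct=cloud('top',t['d']);cs=cloud('side',s['d'])
# jar : rim points (both views), soft count of points on the top annulus
P=np.vstack([C[v0:v1,u0:u1].reshape(-1,3) for C,(u0,v0,u1,v1) in((ct,(360,120,470,225)),(cs,(245,260,340,365)))])
P=P[(P[:,2]>.095)&(P[:,2]<.14)]
def score(q,yaw=None):
    x,y,w=q; w=np.radians(w);A=np.array([np.sin(np.radians(8))*np.cos(w),np.sin(np.radians(8))*np.sin(w),np.cos(np.radians(8))])
    c=np.array([x+.005*np.cos(w),y+.005*np.sin(w),.115]);D=P-c;h=D@A;r=np.linalg.norm(D-h[:,None]*A,axis=1)
    return -np.sum(np.exp(-(h/.002)**2)*np.exp(-((r-.0525)/.0035)**4))
best=min((score((x,y,w)),x,y,w) for x in np.arange(.595,.632,.003) for y in np.arange(-.3,-.264,.003) for w in range(-40,41,5))
r=minimize(score,best[1:],method='Nelder-Mead',options=dict(initial_simplex=[np.array(best[1:])+d for d in([0,0,0],[.003,0,0],[0,.003,0],[0,0,6])]))
print('jar',best,r.x,r.fun,len(P))
def tri(a,b):
    (t1,d1),(t2,d2)=ray('top',a),ray('side',b);d1/=np.linalg.norm(d1);d2/=np.linalg.norm(d2)
    k=np.linalg.lstsq(np.stack([d1,-d2],1),t2-t1,rcond=None)[0];p,q=t1+k[0]*d1,t2+k[1]*d2;return (p+q)/2,np.linalg.norm(p-q)
b,e=tri((418.1,164.5),(306.2,323.7));print('bead',b,e,'top only',atz('top',(418.1,164.5),.035),atz('side',(306.2,323.7),.035))
x,y,w=r.x;w=np.radians(w);print('bead pred',x+.031*np.cos(w),y+.031*np.sin(w))
e1,e2=atz('top',(373.3,196.7),.02),atz('top',(424.5,216),.02);d=e1-e2;print('cradle edge',e1,e2,np.degrees(np.arctan2(-d[0],d[1])),np.linalg.norm(d))
# scoop
for C,(u0,v0,u1,v1) in((ct,(250,210,300,265)),(cs,(205,185,255,250))):
    Q=C[v0:v1,u0:u1].reshape(-1,3);g=Q[(Q[:,2]>.112)&(Q[:,2]<.165)]
    print('grip',cv2.minAreaRect(g[:,:2].astype(np.float32)))
    k=Q[(Q[:,2]>.012)&(Q[:,2]<.024)&(abs(Q[:,0]-.51)<.05)&(abs(Q[:,1])<.05)];print('walls',len(k),k.min(0),k.max(0),cv2.minAreaRect(k[:,:2].astype(np.float32)))
c=[cv2.minAreaRect(ct[160:255,110:195].reshape(-1,3)[lambda0][:,:2].astype(np.float32)) for lambda0 in [(ct[160:255,110:195].reshape(-1,3)[:,2]>.0335)&(ct[160:255,110:195].reshape(-1,3)[:,2]<.039)]]
Q=ct[160:255,110:195].reshape(-1,3);Q=Q[(Q[:,2]>.033)&(Q[:,2]<.04)];m=np.median(Q[:,:2],0);Q=Q[np.linalg.norm(Q[:,:2]-m,axis=1)<.068]
hull=cv2.convexHull(Q[:,:2].astype(np.float32));print('pan',cv2.minEnclosingCircle(hull),cv2.fitEllipse(hull))
E
python3 fit.py
```

```text
jar (np.float64(-648.4490742361144), np.float64(0.613), np.float64(-0.282), -20) [  0.61325212  -0.28190385 -22.36583871] -652.3905769133652 2882
bead [ 0.6387389  -0.29879987  0.03385076] 0.000512188439588087 top only [ 0.63820205 -0.29843825  0.035     ] [ 0.63877234 -0.29964589  0.035     ]
bead pred 0.641920090225031 -0.29369993805889566
cradle edge [ 0.57724511 -0.20871849  0.02      ] [ 0.53581179 -0.30779333  0.02      ] -22.69479043771927 0.10738968245812268
grip ((0.4608215391635895, 5.299830809235573e-05), (0.021649332717061043, 0.011861230246722698), 2.371148109436035)
walls 70 [ 0.48661481 -0.0224113   0.01298374] [0.52591026 0.03013579 0.02352848] ((0.5059633255004883, 0.0036502815783023834), (0.03686419874429703, 0.05196550488471985), 3.4582431316375732)
grip ((0.45988214015960693, -0.002906561829149723), (0.02198590710759163, 0.011887379921972752), 4.189717769622803)
walls 78 [ 0.48114727 -0.026717    0.01208772] [0.52430875 0.03264719 0.02227144] ((0.5018591284751892, 0.002953518182039261), (0.04182218760251999, 0.05767405033111572), 3.999786138534546)
pan ((0.5758627653121948, 0.24507713317871094), 0.06234413757920265) ((0.5762413740158081, 0.24600185453891754), (0.11537142097949982, 0.12426046282052994), 94.47587585449219)
```

```bash
cat >> h.py <<'E'
FLIP=0
GO=np.array([-.044,0,.131])   # grip point in scoop frame (update after grasp)
def tool(Rs,p_ref,ref,flip=None):
    """TCP pose so scoop-frame point ref lies at world p_ref with scoop rotation Rs (Rotation)."""
    f=FLIP if flip is None else flip
    o=np.array(p_ref)-Rs.apply(ref)
    tcp=o+Rs.apply(GO-[0,0,-robot.grip_point_offset])
    Rt=Rs*R.from_euler('x',180,degrees=True)*R.from_euler('z',180*f,degrees=True)
    return tcp.tolist(),Rt.as_euler('xyz',degrees=True).tolist()
LIP=np.array([.0345,0,.0065]); ORG=np.zeros(3)
JAR=np.array([.6132,-.2815,0]);JW=-22.5
def floor(phi,lx,ly,lz,dyaw=0.,ref=LIP,flip=None):
    """scoop pitched phi nose-down relative to jar floor, turned dyaw about floor axis; ref at floor coords along/across the turned direction."""
    Rj=R.from_euler('z',JW,degrees=True);F=Rj*R.from_euler('y',8,degrees=True)*R.from_euler('z',dyaw,degrees=True)
    fo=JAR+Rj.apply([-.007,0,.027])
    return tool(F*R.from_euler('y',phi,degrees=True),fo+F.apply([lx,ly,lz]),ref,flip)
def std(p,yaw,pitch=0.,ref=ORG,flip=None):
    return tool(R.from_euler('z',yaw,degrees=True)*R.from_euler('y',pitch,degrees=True),p,ref,flip)
GP=[.4604,-.0014,.131];GYAW=3.3;PAN=[.575,.244,.036]
E
cat > t.py <<'E'
from h import *
exec(open('fit.py').read().split("b,e=tri")[0].split("def tri")[0])
full=P
for nm,C,(u0,v0,u1,v1) in(('top',ct,(360,120,470,225)),('side',cs,(245,260,340,365))):
    P=C[v0:v1,u0:u1].reshape(-1,3);P=P[(P[:,2]>.095)&(P[:,2]<.14)]
    q=minimize(score,r.x,method='Nelder-Mead',options=dict(initial_simplex=[r.x+d for d in([0,0,0],[.003,0,0],[0,.003,0],[0,0,6])]));print(nm,q.x,q.fun)
for f in(0,1):
    for n,p in(('grasp',std(GP,GYAW,0,GO,f)),('lift',std([.46,0,.3],GYAW,0,GO,f)),('abv',floor(20,.02,0,.15,0,flip=f)),('abv45',floor(40,.02,0,.15,0,flip=f)),('in16',floor(16,.04,0,.0,-5,flip=f)),('in35',floor(35,.03,0,.0,-5,flip=f)),('up',floor(-20,.03,0,.02,-5,flip=f)),('upabv',floor(-25,.0,0,.2,-5,flip=f)),('scale',std(PAN,0,0,flip=f)),('scale-20',std(PAN,-20,0,flip=f)),('scaleabv',std([.575,.244,.15],0,-10,flip=f))):
        q=kin.ik(*p);print(f,n,None if q is None else np.round(q).tolist(),np.round(p[0],3))
E
python3 t.py
```

```text
jar (np.float64(-648.4490742361144), np.float64(0.613), np.float64(-0.282), -20) [  0.61325212  -0.28190385 -22.36583871] -652.3905769133652 2882
top [  0.61382341  -0.28133165 -22.75699163] -387.9256068770666
side [  0.612037    -0.28343889 -20.33743767] -290.61554743626345
0 grasp [-7.0, 41.0, 2.0, 124.0, -5.0, 15.0, -87.0] [ 0.46  -0.001  0.112]
0 lift [0.0, 24.0, -9.0, 114.0, 5.0, 43.0, -98.0] [0.46  0.    0.281]
0 abv [20.0, 62.0, 7.0, 32.0, -6.0, 114.0, -89.0] [ 0.626 -0.287  0.303]
0 abv45 None [ 0.668 -0.304  0.302]
0 in16 [19.0, 63.0, 7.0, 54.0, -7.0, 87.0, -92.0] [ 0.617 -0.283  0.15 ]
0 in35 None [ 0.647 -0.298  0.154]
0 up [15.0, 43.0, 7.0, 112.0, -9.0, 14.0, -90.0] [ 0.548 -0.247  0.13 ]
0 upabv [13.0, 26.0, 7.0, 108.0, 1.0, 29.0, -99.0] [ 0.539 -0.24   0.303]
0 scale [-36.0, 44.0, 11.0, 102.0, -13.0, 35.0, -106.0] [0.531 0.244 0.148]
0 scale-20 [-41.0, 45.0, 19.0, 101.0, -23.0, 37.0, -119.0] [0.534 0.259 0.148]
0 scaleabv [-38.0, 31.0, 8.0, 108.0, 2.0, 33.0, -123.0] [0.512 0.244 0.253]
1 grasp [17.0, 45.0, -37.0, 123.0, 56.0, 31.0, 30.0] [ 0.46  -0.001  0.112]
1 lift [32.0, 33.0, -59.0, 112.0, 35.0, 55.0, 48.0] [0.46  0.    0.281]
1 abv [30.0, 64.0, -43.0, 31.0, 31.0, 120.0, 75.0] [ 0.626 -0.287  0.303]
1 abv45 None [ 0.668 -0.304  0.302]
1 in16 [36.0, 68.0, -46.0, 52.0, 33.0, 96.0, 63.0] [ 0.617 -0.283  0.15 ]
1 in35 None [ 0.647 -0.298  0.154]
1 up [30.0, 44.0, -19.0, 111.0, 48.0, 22.0, 35.0] [ 0.548 -0.247  0.13 ]
1 upabv [44.0, 30.0, -42.0, 107.0, 42.0, 40.0, 42.0] [ 0.539 -0.24   0.303]
1 scale [-5.0, 49.0, -45.0, 101.0, 45.0, 49.0, 20.0] [0.531 0.244 0.148]
1 scale-20 [-7.0, 50.0, -44.0, 99.0, 44.0, 50.0, 0.0] [0.534 0.259 0.148]
1 scaleabv [-8.0, 35.0, -42.0, 107.0, 43.0, 46.0, 17.0] [0.512 0.244 0.253]
```

```bash
cat > a.py <<'E'
from h import *
p,o=std(GP,GYAW,0,GO)
robot.move_pose([p[0],p[1],.215],o); robot.line_to(p,velocity=.12); robot.grip(0.0,effort=55)
print(robot.read_width(),robot.read_gripper_force(),robot.read_t(),robot.read_contact_force())
robot.line_to([p[0],p[1],p[2]+.12],velocity=.2)
print(robot.read_width(),robot.read_t(),robot.read_contact_force(),robot.read_joint_positions())
for n in("top","side"):
    im,d=snap(n); np.savez(n+'1.npz',im=im,d=d)
    for q in("scoop_grip","scoop_lip","scoop"):
        print(n,q,[(np.round(r["position"],1).tolist(),round(r["p"],2)) for r in nets.tip_of(q,n)[:2]])
Z=p[2]+.12-.112
for n in("top","side"):
    c=np.array([.48,0,.12]);print(n,'pred lip',proj(n,np.array(GP)+R.from_euler('z',GYAW,degrees=True).apply(LIP-GO)+[0,0,Z]),'org',proj(n,np.array(GP)+R.from_euler('z',GYAW,degrees=True).apply(-GO)+[0,0,Z]))
a=np.load('top1.npz')['im'];b=np.load('side1.npz')['im']
W=np.hstack([cv2.resize(a[150:290,200:340],(400,400),interpolation=3),cv2.resize(b[120:260,170:310],(400,400),interpolation=3)])
cv2.imwrite('pics/grasp.png',W[...,::-1])
E
python3 a.py
```

```text
0.011865884959213261 54.81096904724836 5.6917 [ 0.31713275  0.17507757 -2.24211674]
0.011695703317926985 6.4417 [-0.26142099  0.44540203 -2.49418616] [ -4.55164429  28.09039296  -1.52491334 117.92406788   1.27919129
  34.07853006 -93.6593044 ]
top scoop_grip []
top scoop_lip []
top scoop [([408.1, 181.3], 0.57)]
side scoop_grip []
side scoop_lip [([248.1, 202.8], 0.89)]
side scoop [([237.0, 205.7], 0.92)]
top pred lip [267.39480719 210.32489366] org [268.94680078 229.77653257]
side pred lip [250.65724917 200.78269288] org [236.63366252 203.70037906]
```

View pics/grasp.png

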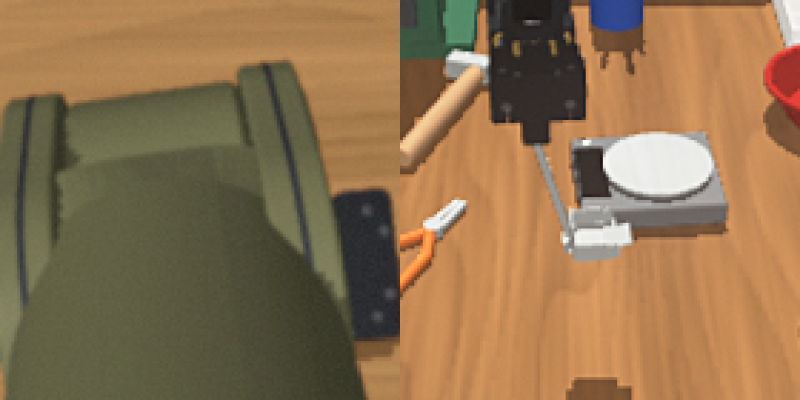

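The side picture shows the scoop held level in the fingers, with the lip near (248,203) as predicted. Next I refine the bead position and go above the jar.

```bash
cat > b.py <<'E'
from h import *
t=np.load('top0.npz')['im'];s=np.load('side1.npz')['im']
def dark(im,c,r=9):
    u,v=np.round(c).astype(int);g=im[v-r:v+r+1,u-r:u+r+1].mean(2);th=(g.min()+np.median(np.r_[g[0],g[-1],g[:,0],g[:,-1]]))/2
    n,l,st,ce=cv2.connectedComponentsWithStats((g<th).astype(np.uint8));k=1+np.argmax(st[1:,4]);return ce[k]+[u-r,v-r],st[k]
bt,a=dark(t,(418,164));bs,b=dark(s,(306,324));print(bt,a,bs,b)
B=(atz('top',bt,.035)+atz('side',bs,.035))/2;print('bead',atz('top',bt,.035),atz('side',bs,.035))
L=R.from_euler('z',-JW,degrees=True).apply(B-JAR);print('local',L,np.degrees(np.arctan2(L[1],L[0]+.007)))
D=-5
wp=[('abv',floor(16,.026,0,.14,D)),('low',floor(16,.026,0,.04,D)),('back',floor(16,.010,0,.010,D)),('push',floor(16,.041,0,.001,D))]+[('t%d'%f,floor(f,.0,0,.04,D)) for f in(0,-12,-24)]
for n,p in wp:
    q=kin.ik(*p);print(n,None if q is None else np.round(q).tolist())
p,o=wp[0][1]
robot.move_pose([p[0],p[1],p[2]+.02],o);print(robot.read_t(),robot.read_position(),p)
im,d=snap('side');np.savez('side2.npz',im=im,d=d)
lipw=np.array([0,0,.02])+JAR+R.from_euler('z',JW,degrees=True).apply([-.007,0,.027])+(R.from_euler('z',JW,degrees=True)*R.from_euler('y',8,degrees=True)*R.from_euler('z',D,degrees=True)).apply([.026,0,.14])
print('lip pred',proj('side',lipw))
for q in("scoop_lip","jar_floor","bead"): print(q,[(np.round(r["position"],1).tolist(),round(r["p"],2)) for r in nets.tip_of(q,'side')[:2]])
cv2.imwrite('pics/abv.png',cv2.resize(im[200:370,210:380],(600,600),interpolation=3)[...,::-1])
E
python3 b.py
```

```text
[417.8358209  163.89552239] [  3   3  13  13 134] [306.19298246 325.73684211] [ 4  6 11  9 57]
bead [ 0.63946075 -0.29800832  0.035     ] [ 0.63800724 -0.304741    0.035     ]
local [ 0.03119604 -0.00859036  0.035     ] -12.675028243918307
abv [20.0, 58.0, 6.0, 43.0, -6.0, 104.0, -94.0]
low [19.0, 60.0, 7.0, 55.0, -7.0, 90.0, -93.0]
back [19.0, 59.0, 7.0, 61.0, -7.0, 84.0, -92.0]
push [19.0, 63.0, 7.0, 54.0, -7.0, 87.0, -92.0]
t0 [17.0, 46.0, 7.0, 88.0, -6.0, 55.0, -92.0]
t-12 [15.0, 41.0, 6.0, 105.0, -5.0, 31.0, -93.0]
t-24 [14.0, 40.0, 5.0, 120.0, -0.0, 4.0, -99.0]
8.125 [ 0.62311089 -0.28215434  0.310341  ] [0.6227712397138271, -0.28354982208397195, 0.2905902159017227]
lip pred [317.2283163  272.25054032]
scoop_lip [([316.9, 276.0], 0.85)]
jar_floor []
bead [([288.9, 317.5], 0.57)]
```

View pics/abv.png

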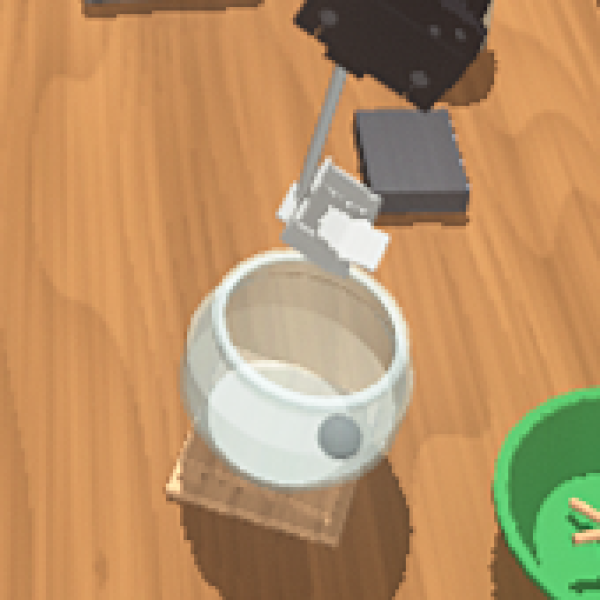

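The picture shows the scoop nose-down over the mouth, with its lip at about (318,271) as predicted. The bead is at (306,324), about 8° off the low line. Dipping in now.

```bash
cat > c.py <<'E'
from h import *
D=-7.
def go(p,**k):
    r=robot.line_to(p[0],orientation=p[1],**k);return r
def st(n): print(n,round(robot.read_t(),2),np.round(robot.read_position(),4),np.round(robot.read_contact_force(),1))
go(floor(16,.026,0,.14,D),velocity=.15)
print(go(floor(16,.026,0,.045,D),velocity=.12,contact_N=8));st('low')
print(go(floor(16,.012,0,.014,D),velocity=.08,contact_N=8));st('back')
im,d=snap('side');np.savez('side3.npz',im=im,d=d)
print(go(floor(16,.012,0,-.006,D),velocity=.03,contact_N=3));st('floor')
w=robot.read_position()
# height of lip over nominal floor
F=R.from_euler('z',JW,degrees=True)*R.from_euler('y',8,degrees=True)
n=F.apply([0,0,1]);print('dz floor',(w-np.array(floor(16,.012,0,0,D)[0]))@n)
cv2.imwrite('pics/in.png',cv2.resize(im[200:370,210:380],(600,600),interpolation=3)[...,::-1])
E
python3 c.py
```

```text
False
low 9.55 [ 0.6116 -0.2782  0.1975] [-0.6  0.4 -1.4]
False
back 10.12 [ 0.5954 -0.2696  0.1684] [-0.1  0.3 -2. ]
True
floor 10.68 [ 0.5931 -0.2682  0.1534] [0.8 0.  4. ]
dz floor -0.0005317076097392621
```

View pics/in.png

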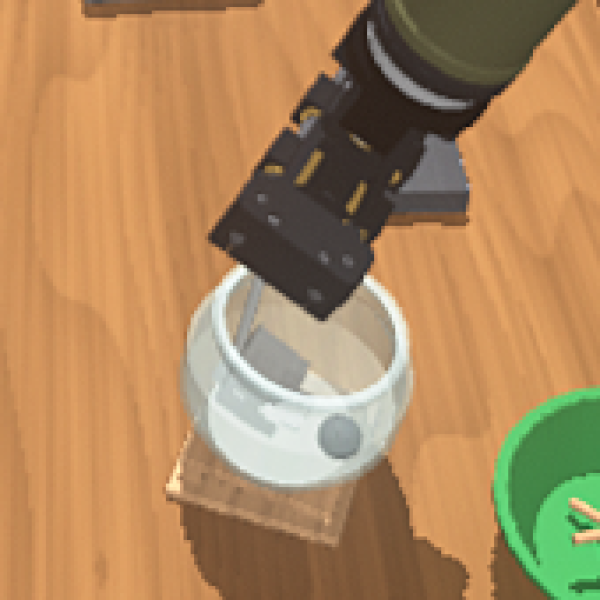

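The side picture shows the scoop inside the jar behind the bead, which is still at (306,323). The floor height matches the model to 0.5 mm. Pushing under the bead.

```bash
cat > d.py <<'E'
from h import *
D=-7.
def go(p,**k): return robot.line_to(p[0],orientation=p[1],**k)
def st(n): print(n,round(robot.read_t(),2),np.round(robot.read_position(),4),np.round(robot.read_contact_force(),1))
print(go(floor(16,.028,0,.0003,D),velocity=.06,contact_N=12));st('a')
print(go(floor(16,.042,0,.0003,D),velocity=.05,contact_N=12));st('b')
w=np.array(robot.read_position());F=R.from_euler('z',JW,degrees=True)*R.from_euler('y',8,degrees=True)*R.from_euler('z',D,degrees=True)
print('lip at',.042+F.inv().apply(w-np.array(floor(16,.042,0,0,D)[0])))
im,d=snap('side');np.savez('side4.npz',im=im,d=d)
cv2.imwrite('pics/push.png',cv2.resize(im[260:360,240:340],(600,600),interpolation=3)[...,::-1])
E
python3 d.py
```

```text
False
a 11.11 [ 0.6065 -0.2764  0.1513] [-0.3 -0.2 -1.4]
False
b 11.54 [ 0.6186 -0.2832  0.1497] [ 0.8 -0.2 -0.6]
lip at [0.04171418 0.04199172 0.0419361 ]
```

View pics/push.png

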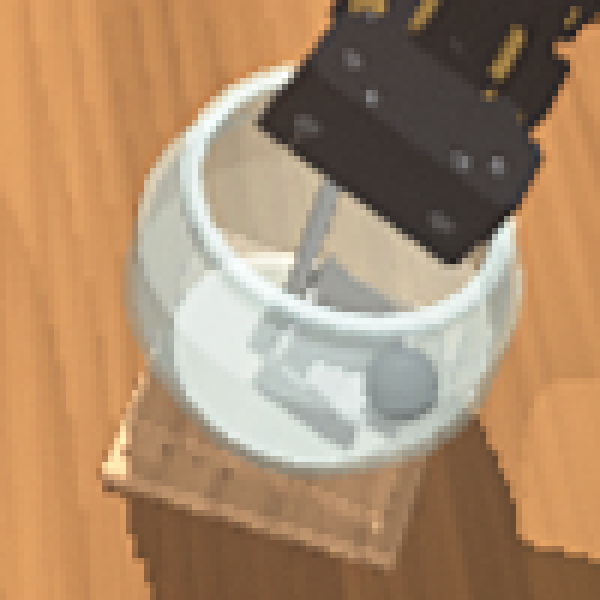

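```bash
cat > e.py <<'E'
from h import *
D=-7.
Rj=R.from_euler('z',JW,degrees=True);F=Rj*R.from_euler('y',8,degrees=True)*R.from_euler('z',D,degrees=True);fo=JAR+Rj.apply([-.007,0,.027])
S=F*R.from_euler('y',16,degrees=True);o=fo+F.apply([.042,0,0])-S.apply(LIP)
c=lambda p:((proj('side',p)-[240,260])*6).round()
for y in(-.014,0,.014): print('lip',y,c(o+S.apply([.0345,y,.0085])))
for y in(-.026,.026): print('wall front',y,c(o+S.apply([.012,y,0])),c(o+S.apply([.012,y,.017])))
for y in(-.012,-.006,0,.006):print('bead on ramp',y,c(fo+F.apply([.0377,y,.015])))
print('initial bead fl',c(fo+F.apply([.0365,0,.013])))
E
python3 e.py
```

```text
lip -0.014 [394. 434.]
lip 0 [408. 404.]
lip 0.014 [423. 375.]
wall front -0.026 [315. 430.] [338. 408.]
wall front 0.026 [371. 324.] [393. 301.]
bead on ramp -0.012 [391. 400.]
bead on ramp -0.006 [397. 388.]
bead on ramp 0 [404. 375.]
bead on ramp 0.006 [410. 363.]
initial bead fl [399. 377.]
```

Bead at (307,324) sits about where the model puts a bead on the ramp, roughly 3 mm off the centreline. Now I'll right the scoop in small steps.

```bash
cat > f.py <<'E'
from h import *
D=-7.
def go(p,**k): return robot.line_to(p[0],orientation=p[1],**k)
def st(n): print(n,round(robot.read_t(),2),np.round(robot.read_position(),4),np.round(robot.read_contact_force(),1))
C12=np.array([.012,0,0]);HEEL=np.array([-.024,0,0])
x0=.042-.0234
for f in(12,8,4,0):
    go(floor(f,x0+.0025*(16-f)/16,0,.0005,D,ref=C12),velocity=.08)
st('flat')
hx=x0+.0025-.036
for f in(-4,-8,-12):
    k=-f/12; go(floor(f,hx*(1-k)-.010*k,0,.0005+.002*k,D,ref=HEEL),velocity=.08)
st('up');robot.wait(.3)
im,d=snap('side');np.savez('side5.npz',im=im,d=d)
cv2.imwrite('pics/up.png',cv2.resize(im[260:360,240:340],(600,600),interpolation=3)[...,::-1])
E
python3 f.py
```

```text
flat 12.64 [ 0.5922 -0.2683  0.1436] [ 0.3 -0.4 -2.2]
up 13.41 [ 0.576  -0.2591  0.1416] [-0.3 -0.6 -1.3]
```

View pics/up.png

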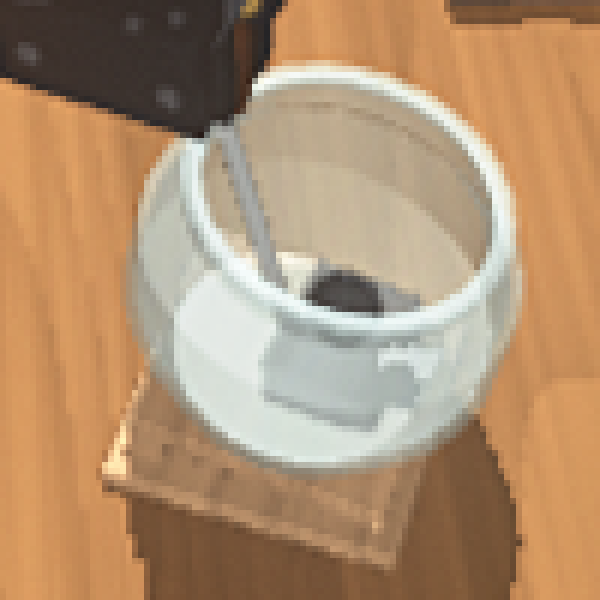

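The bead sits in the tray between the walls, at crop (343,290). Drawing it out and carrying it to above the pan.

```bash
cat > g.py <<'E'
from h import *
D=-7.
def go(p,**k): return robot.line_to(p[0],orientation=p[1],**k)
def st(n): print(n,round(robot.read_t(),2),np.round(robot.read_position(),4),np.round(robot.read_contact_force(),1))
HEEL=np.array([-.024,0,0])
for x,z in((-.018,.03),(-.026,.052),(-.028,.14)):
    print(go(floor(-12,x,0,z,D,ref=HEEL),velocity=.08,contact_N=15));st('out')
p=std([.50,-.15,.20],-20,-4);q=std([PAN[0],PAN[1],.10],0,-2)
go(p,velocity=.15);st('mid');go(q,velocity=.18);robot.wait(.3);st('abv pan')
im,d=snap('side');np.savez('side6.npz',im=im,d=d)
for n,pt in(('lip',LIP),('org',ORG)): print(n,proj('side',np.array([PAN[0],PAN[1],.10])+R.from_euler('y',-2,degrees=True).apply(pt)))
for qn in("scoop_lip","scoop","bead","scale"): print(qn,[(np.round(r["position"],1).tolist(),round(r["p"],2)) for r in nets.tip_of(qn,'side')[:2]])
cv2.imwrite('pics/pan.png',cv2.resize(im[110:230,200:320],(600,600),interpolation=3)[...,::-1])
E
python3 g.py
```

```text
False
out 14.27 [ 0.5719 -0.2563  0.1706] [-0.3  0.6 -1.1]
False
out 14.71 [ 0.5679 -0.2536  0.1934] [-0.4 -0.1 -2. ]
False
out 15.96 [ 0.5768 -0.2571  0.2794] [ 0.2  0.2 -1.6]
mid 17.31 [ 0.452  -0.1329  0.3089] [ 0.6  0.2 -2.3]
abv pan 19.96 [0.5271 0.2438 0.2108] [-0.2  0.4 -1.5]
lip [270.75193615 155.97619693]
org [258.91935274 158.45354219]
scoop_lip [([267.4, 156.2], 0.53)]
scoop [([260.5, 158.9], 0.72)]
bead []
scale [([259.9, 182.2], 0.56)]
```

View pics/pan.png

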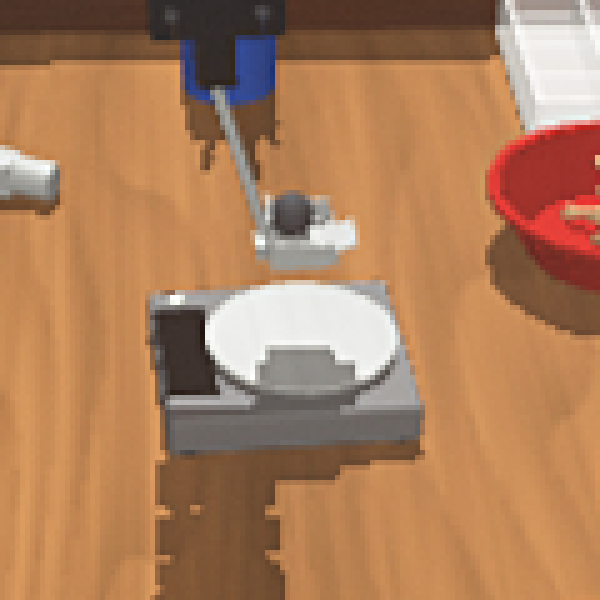

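The bead is in the scoop at crop (293,213), above the pan centred at about (260.4,177.6) px. Lowering gently.

```bash
cat > i.py <<'E'
from h import *
def go(p,**k): return robot.line_to(p[0],orientation=p[1],**k)
def st(n): print(n,round(robot.read_t(),2),np.round(robot.read_position(),4),np.round(robot.read_contact_force(),1))
print('pan proj',proj('side',PAN))
go(std([PAN[0],PAN[1],.044],0),velocity=.08);robot.wait(.3);st('near')
print(go(std([PAN[0],PAN[1],.030],0),velocity=.012,contact_N=2));st('touch')
print('scoop org z',robot.read_position()[2]-(.131-.0187))
robot.wait(.2)
im,d=snap('side')
cv2.imwrite('pics/touch.png',cv2.resize(im[110:230,200:320],(600,600),interpolation=3)[...,::-1])
E
python3 i.py
```

```text
pan proj [258.48366904 176.79051386]
near 21.34 [0.5311 0.2441 0.1567] [ 0.1  0.4 -1.8]
True
touch 22.07 [0.5308 0.244  0.1482] [-0.6 -0.2  4.8]
scoop org z 0.03589214636263138
```

View pics/touch.png

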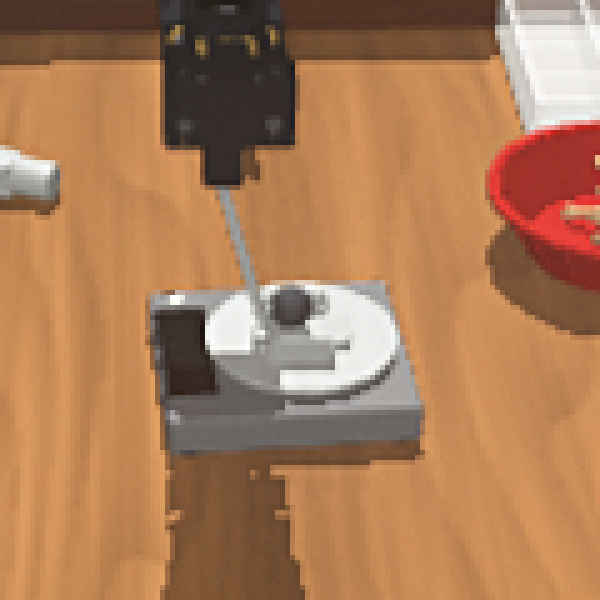

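The scoop stands on the pan, touching at 35.9 mm against 36 expected, and is about centred at crop (302,335) with the bead at (290,305). Releasing.

```bash
cat > j.py <<'E'
from h import *
robot.grip(.04);robot.wait(.3);p=np.array(robot.read_position())
robot.line_to((p+[0,0,.13]).tolist(),velocity=.08);q=robot.read_position()
robot.line_to([.42,.05,.33],velocity=.2);robot.wait(.8)
W=[]
for n,(u,v) in(('side',(200,110)),('top',(95,150))):
    im,d=snap(n);W.append(cv2.resize(im[v:v+120,u:u+120],(400,400),interpolation=3))
C=cloud('top',d);Q=C[150:260,100:200].reshape(-1,3);g=Q[(Q[:,2]>.15)&(Q[:,2]<.21)];print('grip',g.mean(0) if len(g) else None, 'want',[PAN[0]-.044,PAN[1],.19])
print(robot.read_t())
cv2.imwrite('pics/end.png',np.hstack(W)[...,::-1])
E
python3 j.py
```

```text
grip [0.52987483 0.23968666 0.18062802] want [0.5309999999999999, 0.244, 0.19]
27.1667
```

View pics/end.png

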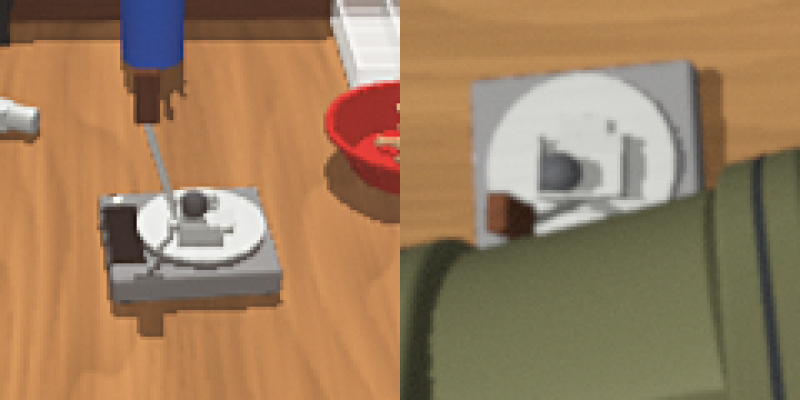

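Both views show the scoop standing upright and free near the pan's middle, with the bead between its walls. Handing in.

```bash
python3 -c "
from h import *
print(robot.close_job())"
```

```text
the job is handed in; nothing more can be done
None
```

The scoop, with the bead in it, stands upright and released near the middle of the scale's pan; the job was handed in at about 27 s of the 62 s allowed, and no verdict came back.

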